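Fit the stepped former on the bending stand and swing the keeper shut

ROBOT

A 6-joint arm with a two-finger parallel gripper is mounted at the origin on the work surface. World frame = base frame: x ahead of the robot, y to its left, z up, the work surface at z = 0. Lengths are in m, angles in degrees, forces in N, time in s.
With the tool pointing down it reaches from about 0.325 to 0.775 m from the base axis. Payload 5.5 kg.
Tool frame: the origin (TCP) lies midway between the tips of the shut fingers; the grasp point (between the pads) lies 19 mm behind it; z points along the fingers, y is the line along which they close (so a half turn about z gives the same grasp; the last joint's range is limited). The gripper opens to 85 mm and grips with 20 to 120 N. Pads are 22 mm wide; open, the fingers measure 114 mm over their backs; the gripper's body (76 mm by 85 mm) begins 54 mm behind the grasp point. The pads swing forward as they close: fully open they stand 13 mm farther back than shut.
Start: joints at [-70.17, 5.22, 70.514, -0, 104.267, -3.249], TCP at [0.235, -0.552, 0.231] pointing down, gripper open.
Joint ranges: [-164.24, 164.24], [-49.07, 125.15], [9.68, 141.18], [-86.29, 266.29], [3.28, 154.24], [-151.56, 151.56]. Speed limits (degrees/s): [147.25, 147.25, 172.46, 180, 180, 180].

INTERFACE

Orientations are given as a 3x3 rotation matrix whose columns are the frame's x, y, z axes.
In Python, from bench import arm, effector, solver, eyes gives the robot as it stands. Calls block until the motion is done:
- arm.move_pose(position, orientation): joint-space move of the TCP to a pose.
- arm.line_to(position, attitude=None, v=0.15): straight line of the TCP; attitude=None keeps the orientation; v is the mean speed in m/s.
- arm.move_j(angles): joint-space move.
- effector.move_gripper(opening): opening from 0.0 (shut) to 1.0 (fully open); the grip force is fixed at half the most; returns when the fingers have stopped.
- arm.hold(seconds).
- solver.inverse_kinematics(position, orientation): joint angles nearest the present ones, or None.
- eyes.grab_frame(name): name is "scene" or "top" or "wrist"; returns a dict with "image" (480x640x3 uint8, red, green, blue), "mtx" (3x3 intrinsics, pixels), "origin" and "rotation" of the camera in the world. Camera axes: x right, y down, z forward; pixel columns grow to the right and rows downward; lengths in m; the calibration is good to about 2 mm. The wrist camera is an equidistant fisheye: a pixel r from the principal point sees the ray r / f radians off the axis. A picture is of the moment at which its call begins. There is no depth.
A pose or a line that the arm cannot do raises arm.Unreachable and nothing moves.
- arm.hand_in(): hands the job in; it is judged then, once.
Readings, each from a call of its own:
- arm.get_time_s(): time.
- arm.get_joint_pos(): joint angles.
- arm.get_qd(): joint speeds.
- arm.get_tau(): joint torques, N m.
- arm.get_eef_pos(): TCP position.
- arm.get_orientation(): TCP orientation.
- arm.get_ft_force(): force on the tool from outside, world axes, zero at the start.
- arm.get_ft_torque(): the same for the moment, N m.
- arm.get_grip_width(): opening from 0.0 (shut) to 1.0 (fully open).
- arm.get_grip_force(): force on a finger pad.
Only numpy, scipy, OpenCV 4.12 (cv2) and the standard library are available. Lean on these libraries where they do the work, as an engineer would, in place of code of your own. Each camera call takes 0.05 s, during which the arm holds its last target. There are 200 camera calls.

TASK

Fit the stepped aluminium former on the upright shaft of the bending stand: lower it gently over the shaft, neither dropping nor ramming it, and turn it until its feet straddle the cross pin and stand fully home on the bed. Then swing the keeper arm all the way round to its stop so that it lies over the former. Leave the other formers, the tools and the jar where they are.

Things in the scene. Friction and masses are not known exactly. Their poses are not given: they have to be found in the camera images.
- stepped_former: The part to fit: bare aluminium sleeve, 98 mm tall, 0.3 to 0.46 kg, upright on four round feet. Origin on its axis at the underside of the feet, z up. Above the feet (z 0 to 18 mm) come steps of 64 mm diameter (z 18 to 42), 54 mm (z 42 to 62) and 44 mm (z 62 to 98, the place to grip). A 26 mm bore runs right through.
- former_feet (a point): Point on the former's axis at the underside of its feet. Feet: four pegs 19 mm thick, 18 mm long, 22.5 mm from the axis at 45, 135, 225 and 315 degrees from the former's x axis. Neighbours leave 12.8 mm gaps along its x and y axes, the same every quarter turn.
- bender: Bending stand, fixed; place and yaw vary. Origin under the shaft's axis at bench level, z up. Grey bed 150 (x) by 220 mm (y -75 to 145), its top 20 mm above the bench: the seat for the feet; a former fully home has its top at 118 mm. On the bed: the shaft at the origin, a roller 26 mm thick, top at 74 mm, at (62, -52) mm, and the keeper's post, 24 mm thick, at (0, 95) mm.
- shaft_top (a point): Centre of the top of the upright steel shaft, 108 mm above the bench. Shaft diameter 22 mm, tapered to 15 mm over its last 8 mm. This point's axes are the stand's and do not turn with the shaft. A stiff brake (1 N m) holds the shaft: it does not turn under light touch.
- cross_pin (a point): Middle of the level pin through the shaft: 9 mm thick, 56 mm long, axis 30 mm above the bench. Its direction differs each time and is not measured (this point's axes are the stand's): see it or feel for it. With its feet on the pin the former stands 14.5 mm too high (origin 34.5 mm above the bench); with the gaps over the pin, within about 6 degrees, it goes down to the bed.
- keeper (a joint): Angle of the keeper arm about its upright post, rad: 0 is shut against its stop, the arm over the shaft's axis; it grows counter-clockwise from above as it opens, to 2.1; starts at 1.3 to 1.8. Stays where left; takes 2 N at the knob. Dark steel bar 24 mm wide, 109 mm long from the axis, 124 to 134 mm above the bench: passes 6 mm over a former fully home, is blocked by one that is not.
- keeper_hinge (a point): Point on the keeper's vertical turning axis, 124 mm above the bench, 95 mm from the shaft's axis.
- keeper_knob (a point): Centre of the top of the keeper's wooden knob, an upright peg 18 mm in diameter, 50 mm tall, on the arm 95 mm from the turning axis; its top is 184 mm above the bench. When shut it stands over the shaft's axis.
- plain_former: Bystander: plain aluminium tube 60 mm in diameter, 85 mm tall, with no steps and no feet, standing. Origin at its underside.
- cone_former: Bystander: hollow aluminium cone 68 mm in diameter at the foot, 40 mm at the top, 100 mm tall, standing. Origin at its underside.
- hammer: Bystander: hammer 220 mm long lying on the bench. Origin under its middle.
- pliers: Bystander: pliers 135 mm long with black grips lying on the bench. Origin at the pivot, at bench level.
- jar: Bystander: closed glass jar 76 mm in diameter, 100 mm tall, standing. Origin at its underside.
There are look-alikes about, which are no part of the job. What is shaped like the stepped_former but red or yellow is not meant.

How it is judged (in metres and radians):
On the way, in this order (a step that is already met when the one before it is completed fails the run):
1. the stepped former stands fully home on the bed, over the shaft, with the keeper still open (horizontal distance between stepped_former and shaft_top below 0.005 m and z of stepped_former in the frame of bender between 0.015 and 0.0235 m and angle between stepped_former's own z axis and vertical below 0.06 rad and value of joint keeper above 0.8 rad), for 0.2 s.
2. the keeper is swung shut over it (horizontal distance between stepped_former and shaft_top below 0.005 m and z of stepped_former in the frame of bender between 0.015 and 0.0235 m and angle between stepped_former's own z axis and vertical below 0.06 rad and value of joint keeper below 0.08 rad), for 0.2 s.
At the end, for the whole second after the job is handed in: The stepped former is on the shaft (axis within 5 mm), upright within 3.4 degrees, its feet within 3.5 mm of the bed, at rest; the keeper is shut to within 0.08 rad (8 mm at the knob) of its stop; the other formers, hammer, pliers and jar are within 40 mm of where they were (all of step 2 and linear speed of stepped_former below 0.02 m/s and distance of each of plain_former, cone_former, hammer, pliers, jar from where it was at the start of the episode below 0.04 m); the robot touches nothing.
It fails at once if the former is dropped down the shaft (faster than 0.7 m/s, a free fall of over 25 mm) or rammed onto the stand (over 150 N) ((linear speed of stepped_former above 0.7 m/s and horizontal distance between stepped_former and shaft_top below 0.01 m and z of stepped_former in the frame of bender below 0.105 m) or contact force between stepped_former and bender above 150 N).
It fails at once if another former, a tool or the jar is pushed more than 40 mm away or knocked over (not (distance of plain_former from where it was at the start of the episode below 0.04 m) or not (distance of cone_former from where it was at the start of the episode below 0.04 m) or not (distance of hammer from where it was at the start of the episode below 0.04 m) or not (distance of pliers from where it was at the start of the episode below 0.04 m) or not (distance of jar from where it was at the start of the episode below 0.04 m) or angle between any of plain_former, cone_former, jar's own z axis and vertical above 0.5 rad).
It also fails if it takes over 64 s, if anything falls off the work surface, if the arm or the gripper's body presses on something with over 40 N, if the wrist force passes 120 N, or if a joint passes its speed limit or range.

## Working session

There is one attempt and no reset: what is moved stays moved. The work goes in short steps, each a Python script; the robot and the scene stay as the last script left them, time stands still between calls to the robot, and variables do not carry over. Pictures are saved under pics/ and viewed, at most 10 in all, crops included, and the job is handed in when it is done.

```bash
ls; mkdir -p pics
cat > h.py <<'E'
import numpy as np, cv2
from bench import arm, effector, solver, eyes
def ray(f,u,v):
    K=np.array(f["mtx"]); d=np.linalg.inv(K)@[u,v,1.]
    return np.array(f["origin"]), np.array(f["rotation"])@d
def onz(f,u,v,z):
    o,d=ray(f,u,v); return o+d*(z-o[2])/d[2]
def proj(f,p):
    c=np.array(f["rotation"]).T@(np.array(p)-np.array(f["origin"])); q=np.array(f["mtx"])@c; return q[:2]/q[2]
def down(yaw):  # tool z down, tool y (closing) at angle yaw in world
    y=np.array([np.cos(yaw),np.sin(yaw),0]); z=np.array([0,0,-1.]); return np.column_stack([np.cross(y,z),y,z])
E
python3 - <<'E'
from h import *
import pickle
F={n:eyes.grab_frame(n) for n in("scene","top","wrist")}
pickle.dump(F,open("f0.pkl","wb"))
for n,f in F.items(): print(n,np.array(f["mtx"]).tolist(),np.round(f["origin"],3),np.round(f["rotation"],3).tolist()); cv2.imwrite(f"pics/{n}0.png",f["image"][:,:,::-1])
print(arm.get_orientation(),arm.get_time_s())
E
```

```text
pics
scene [[555.3617927998954, 0.0, 315.80851931210447], [0.0, 555.3617927998954, 242.71839708478788], [0.0, 0.0, 1.0]] [1.129 0.026 1.122] [[-0.029, 0.844, -0.536], [1.0, 0.021, -0.021], [-0.006, -0.536, -0.844]]
top [[449.168707494305, 0.0, 324.29690405509524], [0.0, 449.168707494305, 247.79099873499294], [0.0, 0.0, 1.0]] [0.402 0.031 1.114] [[-0.005, -0.994, 0.111], [-1.0, 0.002, -0.021], [0.021, -0.111, -0.994]]
wrist [[371.64829954431775, 0.0, 317.7099592000526], [0.0, 371.64829954431775, 236.36545795953216], [0.0, 0.0, 1.0]] [ 0.304 -0.522  0.373] [[0.392, -0.878, -0.274], [-0.92, -0.375, -0.116], [-0.001, 0.298, -0.955]]
[[ 9.19958093e-01  3.92016385e-01 -5.11628479e-04]
 [ 3.92016708e-01 -9.19956981e-01  1.43327946e-03]
 [ 9.11928407e-05 -1.51912395e-03 -9.99998842e-01]] 0.15
```

View pics/top0.png

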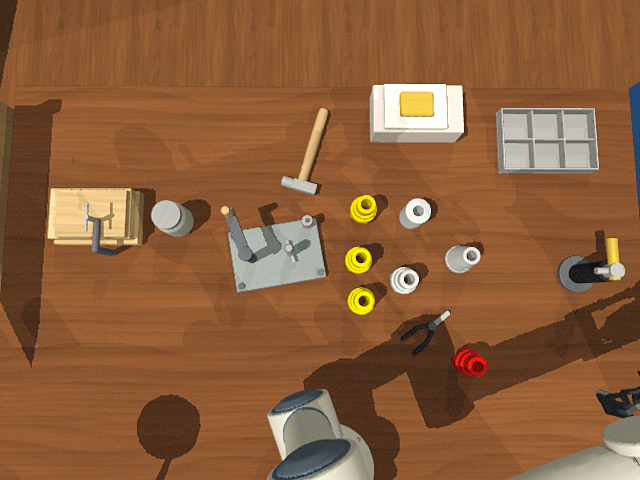

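View pics/scene0.png

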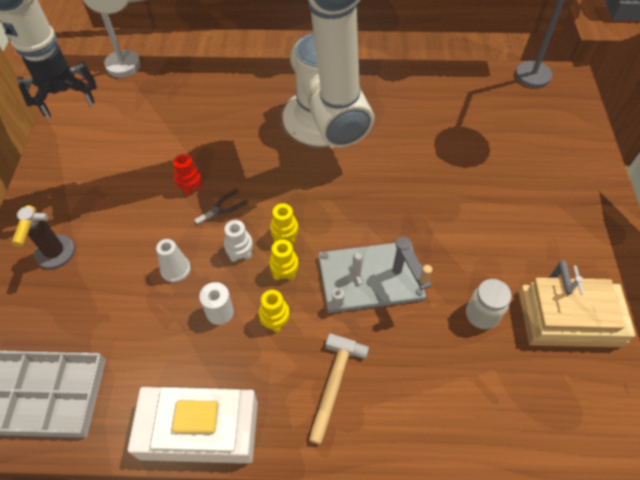

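Top view: the stand is at about (280,255), with its shaft top near (289,243), knob near (227,211) and keeper post near (247,257).

Candidates for the former in the top view:
- Bare stepped sleeve at (404,280).
- Yellow look-alikes at (363,208), (358,260) and (361,300).
- Red look-alike at (470,362).
- Plain tube at (415,212).
- Cone at (462,258).

The bare stepped one at (404,280), which is (237,240) in the scene view, fits the description. I'll confirm it in an enlarged crop.

Run:
```python
import pickle,cv2,numpy as np
F=pickle.load(open("f0.pkl","rb"))
def c(n,x0,y0,w,h,s): return cv2.resize(F[n]["image"][y0:y0+h,x0:x0+w,::-1],(w*s,h*s),interpolation=cv2.INTER_CUBIC)
a=c("top",220,200,110,100,4); b=c("top",375,240,60,75,4)[:,:240]
b=np.vstack([b,np.zeros((100,240,3),np.uint8)]); 
d=np.hstack([c("scene",315,230,125,45,4), c("scene",215,215,45,45,4)])
top=np.hstack([a,b]); W=max(top.shape[1],d.shape[1])
pad=lambda m:np.hstack([m,np.zeros((m.shape[0],W-m.shape[1],3),np.uint8)])
o=np.vstack([pad(top),pad(d)]); print(o.shape); cv2.imwrite("pics/crop.png",o)
```

```text
(580, 680, 3)
```

View pics/crop.png

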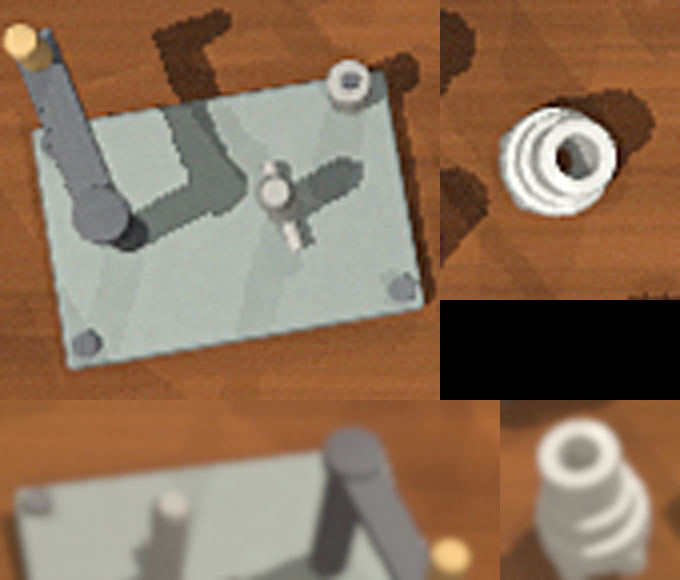

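The crop confirms it: the part at top (409,279) is bare aluminium with steps and feet. It also shows the pin running from crop (268,167) to (294,248). Next I triangulate the points.

Run:
```python
from h import *
import pickle
F=pickle.load(open("f0.pkl","rb")); T=F["top"];S=F["scene"]
t=lambda x,y,x0=220,y0=200:(x0+(x+.5)/4-.5,y0+(y+.5)/4-.5)
def tri(a,b):
    o1,d1=ray(T,*a);o2,d2=ray(S,*b); A=np.stack([d1,-d2],1); s=np.linalg.lstsq(A,o2-o1,rcond=None)[0]
    p,q=o1+s[0]*d1,o2+s[1]*d2; return (p+q)/2,np.linalg.norm(p-q)
for n,a,b,z in [("shaft",t(275,192),t(172,103,315,230),.108),("former",t(137,155,375,240),t(80,55,215,215),.098),("knob",t(22,40),t(451,152,315,230),.184),("hinge",t(101,213),t(356,50,315,230),.134)]:
    print(n,np.round(a,1),b,"top:",np.round(onz(T,*a,z),4),"scene:",np.round(onz(S,*b,z),4),"tri",*[np.round(x,4) for x in tri(a,b)])
for n,x,y,z in [("pinA",268,165,.0345),("pinB",294,249,.0345),("c1",36,132,.02),("c2",70,368,.02),("c3",422,303,.02),("c4",383,72,.02),("roller",349,83,.074)]: print(n,np.round(onz(T,*t(x,y),z),4))
```

```text
shaft [288.4 247.6] (357.625, 255.375) top: [0.5149 0.0909 0.108 ] scene: [0.5147 0.0911 0.108 ] tri [0.5149 0.091  0.1083] 0.0002
former [408.9 278.4] (234.625, 228.375) top: [ 0.4453 -0.1816  0.098 ] scene: [ 0.4453 -0.1807  0.098 ] tri [ 0.4453 -0.1812  0.0981] 0.0009
knob [225.1 209.6] (427.375, 267.625) top: [0.5867 0.219  0.184 ] scene: [0.5852 0.2213 0.184 ] tri [0.5864 0.2198 0.1859] 0.0023
hinge [244.9 252.9] (403.625, 242.125) top: [0.5007 0.1842 0.134 ] scene: [0.4955 0.1867 0.134 ] tri [0.5    0.1843 0.1409] 0.0024
pinA [0.5396 0.0996 0.0345]
pinB [0.4887 0.0837 0.0345]
c1 [0.5621 0.2424 0.02  ]
c2 [0.4182 0.2192 0.02  ]
c3 [0.4567 0.0065 0.02  ]
c4 [0.5992 0.0299 0.02  ]
roller [0.5829 0.0499 0.074 ]
```

Run:
```python
from h import *
for yaw in (-180,-135,-90,-45,0,45,90,135):
    o=down(np.radians(yaw))
    r=[solver.inverse_kinematics(p,o) for p in ([.4453,-.1814,.066],[.5149,.091,.22],[.5149,.091,.086])]
    print(yaw,[None if q is None else np.round(q,0).tolist() for q in r])
o=down(0.)
arm.move_pose([.4453,-.1814,.19],o)
f=eyes.grab_frame("wrist"); cv2.imwrite("pics/w1.png",f["image"][:,:,::-1])
arm.line_to([.4453,-.1814,.066],v=.12)
effector.move_gripper(0.)
print(arm.get_grip_width(),arm.get_grip_force(),arm.get_time_s())
f0=arm.get_ft_force()
arm.line_to([.4453,-.1814,.22],v=.15)
print(f0,arm.get_ft_force(),arm.get_grip_width())
f=eyes.grab_frame("scene"); u,v=map(int,proj(f,[.4453,-.1814,.2]))
im=f["image"][max(0,v-60):v+60,u-80:u+80,::-1]
cv2.imwrite("pics/s1.png",cv2.resize(im,None,fx=5,fy=5,interpolation=cv2.INTER_CUBIC)); print(u,v,arm.get_time_s())
```

```text
-180 [None, None, None]
-135 [[-26.0, -12.0, 104.0, -0.0, 88.0, 109.0], [6.0, -7.0, 84.0, -0.0, 103.0, 141.0], [6.0, -6.0, 96.0, -0.0, 90.0, 141.0]]
-90 [[-26.0, -12.0, 104.0, -0.0, 88.0, 64.0], [6.0, -7.0, 84.0, -0.0, 103.0, 96.0], [6.0, -6.0, 96.0, -0.0, 90.0, 96.0]]
-45 [[-26.0, -12.0, 104.0, -0.0, 88.0, 19.0], [6.0, -7.0, 84.0, -0.0, 103.0, 51.0], [6.0, -6.0, 96.0, -0.0, 90.0, 51.0]]
0 [[-26.0, -12.0, 104.0, -0.0, 88.0, -26.0], [6.0, -7.0, 84.0, -0.0, 103.0, 6.0], [6.0, -6.0, 96.0, -0.0, 90.0, 6.0]]
45 [[-26.0, -12.0, 104.0, -0.0, 88.0, -71.0], [6.0, -7.0, 84.0, -0.0, 103.0, -39.0], [6.0, -6.0, 96.0, -0.0, 90.0, -39.0]]
90 [[-26.0, -12.0, 104.0, -0.0, 88.0, -116.0], [6.0, -7.0, 84.0, -0.0, 103.0, -84.0], [6.0, -6.0, 96.0, -0.0, 90.0, -84.0]]
135 [None, [6.0, -7.0, 84.0, -0.0, 103.0, -129.0], [6.0, -6.0, 96.0, -0.0, 90.0, -129.0]]
0.500385548791875 61.07654018327594 3.4333
[-2.79089096  0.45398405  5.97430107] [-0.11717461  0.23462735 -4.66597041] 0.5008507505038986
227 200 4.6583
```

View pics/s1.png

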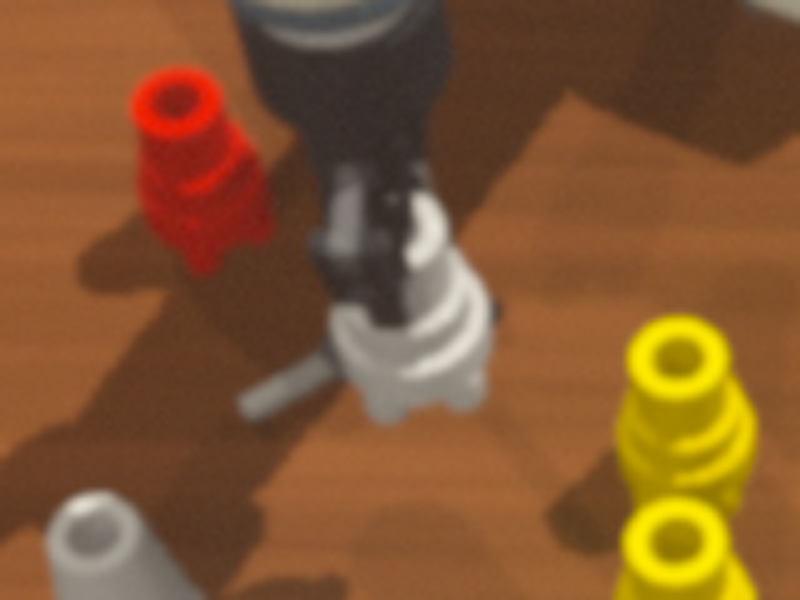

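The former is held, with feet showing at crop (388,415) and (466,400). I'll fit its yaw from those two columns, align it to the pin (about 17° world), go over the shaft and lower it with force checks.

```bash
cat > low.py <<'E'
from h import *
def lower(x,y,z1,step=.004,lim=8.,v=.05):
    "step down to z1, stop on contact"
    base=arm.get_ft_force()[2]
    z=arm.get_eef_pos()[2]
    while z>z1+1e-4:
        z=max(z1,z-step); arm.line_to([x,y,z],v=v)
        f=arm.get_ft_force()
        if f[2]-base>lim: break
    print("z",np.round(arm.get_eef_pos(),4),"F",np.round(f,1),"T",np.round(arm.get_ft_torque(),2),"base",round(base,1),"t",arm.get_time_s())
    return f[2]-base
E
python3 - <<'E'
from low import *
f=eyes.grab_frame("scene"); c=np.array(arm.get_eef_pos()); print(c)
best=min(((sum((proj(f,[c[0]+.0225*np.cos(a+s),c[1]+.0225*np.sin(a+s),.158])[0]-u)**2 for s,u in((-np.pi/4,224.2),(np.pi/4,239.8))),a) for a in np.radians(np.arange(-60,61,.5))))
g=np.degrees(best[1]); d=(17.3-g+45)%90-45; print("gap yaw",g,"err",best[0],"turn",d)
open("yaw.txt","w").write(str(d))
o=down(np.radians(d)); X,Y=.5149,.0910
arm.move_pose([X,Y,.22],o); arm.hold(.3)
lower(X,Y,.150,step=.01); 
f=eyes.grab_frame("scene"); u,v=map(int,proj(f,[X,Y,.1]))
cv2.imwrite("pics/s2.png",cv2.resize(f["image"][v-60:v+60,u-80:u+80,::-1],None,fx=5,fy=5,interpolation=cv2.INTER_CUBIC))
E
```

```text
[ 0.44488706 -0.18118591  0.21854965]
gap yaw 15.5 err 0.2737715532158498 turn 1.7999999999999972
z [0.5146 0.091  0.1494] F [ 0.4 -0.9 -4.6] T [-0.02  0.02  0.04] base -4.4 t 8.5417
```

View pics/s2.png

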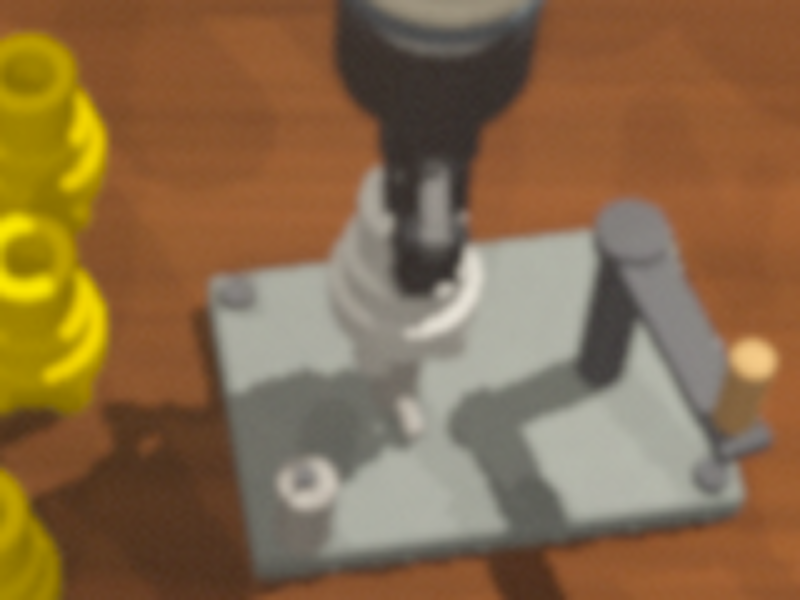

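The shaft is inside the bore, and the pin end shows at crop (408,415) between the feet. I carry on lowering.

Run:
```python
from low import *
X,Y=.5149,.0910
lower(X,Y,.108,step=.006)
lower(X,Y,.085,step=.002,lim=6)
```

```text
z [0.5146 0.091  0.1074] F [ 0.   0.1 -4.6] T [ 0.01 -0.01  0.  ] base -4.0 t 10.4667
z [0.5151 0.0911 0.0869] F [-3.7 -0.8  5.6] T [-0.02  0.79 -0.03] base -4.6 t 13.2167
```

It went past pin height (0.1005) and made contact at 0.0869, which is home. I release it, retreat and check.

Run:
```python
from low import *
p=arm.get_eef_pos(); effector.move_gripper(1.0); arm.hold(.3)
arm.line_to([.5149,.0910,.25],v=.15)
arm.move_pose([.45,-.08,.27],down(0)); 
print(arm.get_time_s())
import pickle
F={n:eyes.grab_frame(n) for n in("top","scene")}; pickle.dump(F,open("f1.pkl","wb"))
o=[]
for n in F:
    f=F[n];u,v=map(int,proj(f,[.53,.13,.1])); o.append(cv2.resize(f["image"][v-65:v+65,u-50:u+50,::-1],None,fx=4,fy=4,interpolation=cv2.INTER_CUBIC)); print(n,u-50,v-65,proj(f,[.5149,.091,.118]))
cv2.imwrite("pics/s3.png",np.hstack(o))
```

```text
16.0333
top 221 176 [288.07158496 247.13487984]
scene 325 198 [357.83711842 252.99794309]
```

View pics/s3.png

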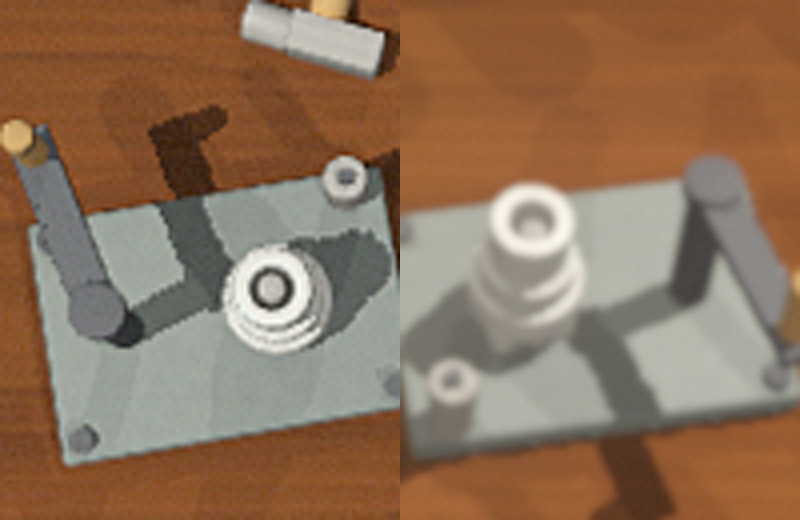

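The former is home: the ring sits at scene (358,254), where 253 is expected for a top at 118 mm. Next I grip the knob and swing it along the arc.

Run:
```python
from low import *
H=np.array([.4993,.1847]); r=.0945
pt=lambda a,z:[*(H+r*np.array([np.cos(np.radians(a)),np.sin(np.radians(a))])),z]
at=lambda a:down(np.radians(a+90))
a0=21.7
arm.move_pose(pt(a0,.26),at(a0)); arm.line_to(pt(a0,.150),v=.12)
effector.move_gripper(0.); print("w",arm.get_grip_width()*85,"F",np.round(arm.get_ft_force(),1),arm.get_time_s())
for a in list(np.arange(a0-6,-74,-6))+[-76,-78,-80,-81,-82]:
    arm.line_to(pt(a,.150),at(a),v=.08)
    F=np.array(arm.get_ft_force())
    if a<-70 or np.linalg.norm(F)>15: print(a,np.round(F,1))
    tang=F@[np.cos(np.radians(a+90)),np.sin(np.radians(a+90)),0]
    if np.linalg.norm(F)>30 or (a<-75 and tang>12): break
print(arm.get_eef_pos(),arm.get_time_s())
```

```text
w 16.500972569918964 F [-0.1 -0.4  1.9] 19.0917
-76 [ 1.8 -5.2  5.8]
-78 [ 2.5 -4.8  6. ]
-80 [ 2.5 -4.6  5.3]
-81 [ 7.8 -2.9  3.9]
-82 [16.1 -3.1  0.2]
[0.51533735 0.09130924 0.15028882] 24.525
```

Firm contact at the stop, 16 N. I release, retreat and check.

Run:
```python
from low import *
effector.move_gripper(1.0); p=arm.get_eef_pos()
arm.line_to([p[0],p[1],.27],v=.15)
arm.move_pose([.45,-.12,.3],down(0)); arm.hold(.3)
print(arm.get_time_s())
o=[]
for n in("top","scene"):
    f=eyes.grab_frame(n);u,v=map(int,proj(f,[.53,.13,.1])); o.append(cv2.resize(f["image"][v-65:v+65,u-50:u+50,::-1],None,fx=4,fy=4,interpolation=cv2.INTER_CUBIC)); k=proj(f,[.5149,.091,.184]);print(n,(k-[u-50,v-65])*4)
cv2.imwrite("pics/s4.png",np.hstack(o))
```

```text
27.3417
top [260.74466178 270.22809542]
scene [138.88210749 151.81234891]
```

View pics/s4.png

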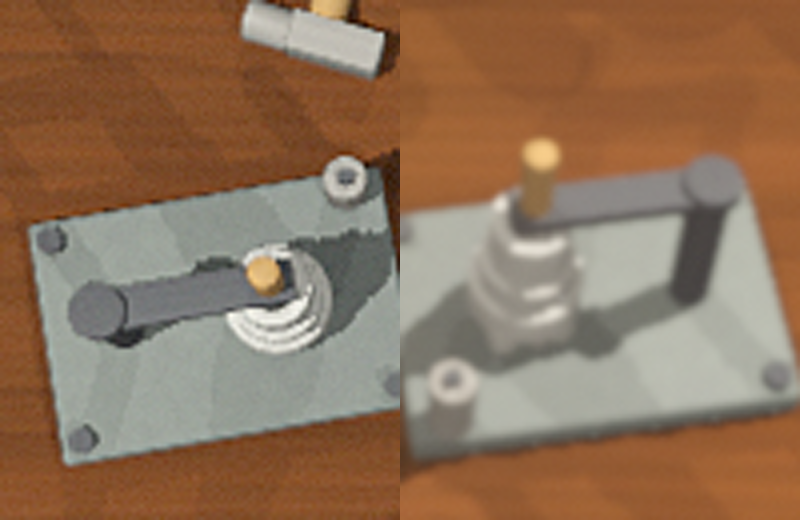

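The keeper is shut: the knob sits at top crop (264,272), against (261,270) expected. The former is home and the hammer is unmoved.

```bash
python3 -c "
from h import *
print(arm.hand_in())"
```

```text
the job is handed in; nothing more can be done
None
```

I fitted the stepped former fully home over the cross pin, swung the keeper shut to its stop over it, and handed the job in at about 27 s of the 64 s allowed; the hand-in returned no verdict.

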